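Bolt the instrument chest

ROBOT

A 6-joint arm with a two-finger parallel gripper is mounted at the origin on the work surface. World frame = base frame: x ahead of the robot, y to its left, z up, the work surface at z = 0. Lengths are in m, angles in degrees, forces in N, time in s.
With the tool pointing down it reaches from about 0.35 to 0.85 m from the base axis. Payload 8.1 kg.
Tool frame: the origin (TCP) lies on the centre line of the jaws, within the pads' length; the fingertips stand 19 mm ahead of it and the grasp point (between the pads) is the TCP (r.tips_ahead is the z of the fingertips in the tool frame, in m); z points along the fingers, y is the direction in which the jaws open and shut (so a half turn about z gives the same grasp; the last joint's range is limited). The gripper opens to 93 mm and grips with 3 to 60 N. Pads are 15 mm wide; open, the fingers measure 128 mm over their backs; the gripper's body (75 mm by 188 mm) begins 65 mm behind the grasp point.
Start: joints at [-80.008, 7.471, 85.268, -0, 87.261, -4.893], TCP at [0.154, -0.58, 0.238] pointing down, gripper open.
Joint ranges: [-169.43, 169.43], [-51.17, 129.36], [1.28, 143.12], [-76.62, 256.62], [0, 156.53], [-152.29, 152.29]. Speed limits (degrees/s): [136.94, 136.94, 159.86, 180, 180, 180].

INTERFACE

Orientations are given as a 3x3 rotation matrix whose columns are the frame's x, y, z axes.
In Python, from bench import r, cams gives the robot as it stands.
- The arm moves only by the shell command python3 -m jog 'ROWS' [FORCE]. ROWS is JSON, a list of rows, each a list of 7 numbers: the shift along the tool's x, y, z scaled (see below), then the turn, a rotation vector about the tool's x, y, z scaled (see below), then the gripper's target within -1 to 1 (fully open at 1, half-way at 0, shut at -1). A call has 1 to 10 rows; each row shifts and turns the pose as measured when the row begins, along the tool's axes as they then stand; what a row does not reach is not made up. The controller multiplies each number of a shift by 0.03 m and each number of a turn by 10 degrees. A row lasts 1/8 s, in which the tool goes at most 62.5 mm and 10.7 degrees, less where a joint would pass 70% of its speed; a pose out of reach is approached as far as the arm can. A call with a number of a shift or a turn outside -1 to 1 is refused whole. A call with a gripper value outside its range is refused whole. The fingers move at their own pace and stop on an object; FORCE is the grip in N (left out, the last holds). Time passes only in rows, so rows that do not move let the fingers close. It gives the time, the measured TCP pose, the force and the opening at its end, in the units of the state.
- r.sense(): the state, without advancing time (a new reading comes with each control period).
- cams.camera(name): name is "side" or "top" or "wrist"; returns the picture (420x560x3 uint8, blue, green, red); there is no depth.
- cams.get_calibration(name): a dict with "intrinsics" (3x3 intrinsics, pixels), "dist" ([k1, k2, p1, p2, k3] as OpenCV has them; the pictures are not rectified), "world_to_cam" (4x4, takes a point from world to camera coordinates). Camera axes: x right, y up, looking along -z (the intrinsics and any distortion apply to the point x, -y, -z); pixel columns grow to the right and rows downward; lengths in m; the calibration is good to about 2 mm. A picture is of the moment at which its call begins: read the wrist's pose just before it. get_calibration takes no time and is no camera call; for the wrist camera it gives the pose at the moment of the call.
- r.job_done(): hands the job in, once; it reports no verdict.
The state is a dict: "clock": time; "q": joint angles; "qd": joint speeds; "joint_efforts": joint torques, N m; "tcp_pos": TCP position; "ee_rot": TCP orientation; "ft_force": force on the tool from outside, world axes, zero at the start; "ft_torque": the same for the moment, N m; "finger_gap": finger opening in m.
Only numpy, scipy, OpenCV 4.12 (cv2) and the standard library are available. Lean on these libraries where they do the work, as an engineer would, in place of code of your own. Each camera call takes 0.05 s, during which the arm holds its last target.

TASK

Lock the instrument chest: slide the barrel bolt on its top by the knob across the seam into the keeper until it comes gently up against its stop, then turn the handle all the way down into the notch and let go. Feel for the stop and do not force the handle against the slotted plate (20 N is too much), and leave the other things on the chest and bench where they are.

Things in the scene. Friction and masses are not known exactly. Their poses are not given: they have to be found in the camera images.
- chest: grey chest with white top flaps, fixed to the bench: 260 mm (x) by 360 mm (y) by 100 mm high. Origin: centre of its underside; z up; +x is the far side, +y the left side as the robot sees it at yaw 0. The seam between the two flaps runs along its x axis at y = 0.
- barrel: steel base plate (60 x 128 x 4 mm) of the barrel bolt, with its rear guide, fixed on the right flap; carries bolt, handle and slotted plate. Origin: plate's underside (= flap top, 100 mm above the bench), straight below the handle when the bolt is fully drawn back. +y: the way the bolt is shot, to the seam and keeper; -x: the side to which the handle turns down; z up.
- axis (a point): point on the bolt's axis, 30 mm above the origin of the barrel, straight below the upright knob when the bolt is fully drawn back; same axes as the barrel. The axis runs along its y. The bolt rod is 14 mm thick and reaches from 92 mm behind (-y) to 71 mm ahead of the stem.
- keeper_in (a point): middle of the keeper, a fixed steel staple on the left flap (22 mm long in y, 32 mm wide, 44 mm high), on the bolt's axis; same axes as the barrel. The rod's end is 10 mm inside it at 30 mm of travel.
- plinth: fixed strip (6 mm wide) along the -x side of the base plate, same origin and axes as the barrel. It carries the slotted steel plate, screwed on through long holes and adjusted differently each time, up to 12 mm either way along y; it does not move during the work. Where it stands is not measured: it has to be felt (or seen).
- rail (a point): point on the plinth below the slotted plate, 14.5 mm to -x of the axis. The plate's guard rail (a wall 5 mm thick, its top 16 mm above the axis) lets the handle lean by only about 0.35 rad, but has one notch, 13.5 mm wide and open at the top, for the 10 mm square stem. At the notch's far side a bridge over the rod (12 mm long, top 24 mm above the axis) stops the stem.
- knob (a point): centre of the steel ball knob (18 mm across) at the end of the stem, 52 mm from the bolt's axis; the stem is 10 mm square up to 30 mm from the axis, then a round neck 8 mm thick; z points outward along the stem and turns with it. Upright, nothing near the bolt is higher than 24 mm over the axis. Turned down, the knob is about 34 mm above the flap, the rail 26 mm beside it, free otherwise.
- bolt (a joint): travel of the bolt in m along +y: 0 fully drawn back (starts at 0 to 15 mm). Stays where it is left; about 2.5 N of friction. The stem meets its stop somewhere between 35 and 61 mm, and can turn down only within the last 3.5 mm before that stop.
- handle (a joint): angle of the handle in rad: 0 upright (starts at 0 to 0.15), grows as it turns down about the axis to the -x side; its end stop is at 1.5, with the handle lying almost level. Stays where it is left; about 1.4 N at the knob turns it, more if firmly gripped pads resist its turning between them.
- brass_weight: brass weight, 44 mm across, 38 mm high, standing on the far part of the left flap; origin at the centre of its underside; not part of the job
- clamp_boss: grey clamp boss, a 26 x 30 x 26 mm block with a black-headed screw 42 mm out along its +x, lying on the near part of the left flap; origin at the centre of its underside; not part of the job
- wood_block: wooden block, 35 x 70 x 22 mm, on the right flap beyond the bolt; origin at the centre of its underside; not part of the job
- wash_bottle: white plastic bottle, 64 mm across, 170 mm high, on the bench to the right; origin at the centre of its underside; not part of the job
- beaker: glass beaker, 68 mm across, 85 mm high, on the bench to the right; origin at the centre of its underside; not part of the job
- screwdriver: screwdriver lying on the bench to the left; not part of the job
- tube_stub: aluminium tube piece, 60 mm across, 45 mm high, on the bench to the left; origin at the centre of its underside; not part of the job

How it is judged:
By the outcome, as a careful person would: the job done as asked, in the order asked, and still so for the second after the job is handed in, with the robot touching nothing.
It also fails if it takes over 48 s, if anything falls off the work surface, if the arm or the gripper's body presses on something with over 40 N, if the wrist force passes 120 N, or if a joint passes its speed limit or range.

## Working session

There is one attempt and no reset: what is moved stays moved. The work goes in short steps, Python scripts to look and compute and a shell command to move; the robot and the scene stay as the last step left them, time stands still between calls to the robot, and variables do not carry over. Pictures are saved under pics/ and viewed, and the job is handed in when it is done.

```bash
ls; mkdir -p pics; python3 - <<'E'
from bench import r,cams
import cv2
s=r.sense(); print(s['clock'],s['tcp_pos'],s['ee_rot'],s['ft_force'],s['finger_gap'])
for n in ['side','top','wrist']:
    c=cams.get_calibration(n); print(n,c)
    cv2.imwrite(f'pics/{n}0.png',cams.camera(n))
E
```

```text
pics
0.0 [ 0.15404544 -0.57934321  0.23660214] [[ 9.66455322e-01  2.56834581e-01 -3.28361453e-04]
 [ 2.56834753e-01 -9.66453696e-01  1.77833313e-03]
 [ 1.39391304e-04 -1.80301415e-03 -9.99998365e-01]] [-0.72135595 -0.40852957 -0.43842409] 0.09336934196519775
side {'intrinsics': array([[542.92919777,   0.        , 281.84303736],
       [  0.        , 542.92919777, 208.64566736],
       [  0.        ,   0.        ,   1.        ]]), 'dist': array([-0.18779247,  0.        ,  0.        ,  0.        ,  0.        ]), 'world_to_cam': array([[-0.77338049, -0.63370997, -0.01715492,  0.42925039],
       [ 0.49343323, -0.6187349 ,  0.61130252, -0.33779129],
       [-0.39800285,  0.46430464,  0.79121106, -1.37977952],
       [ 0.        ,  0.        ,  0.        ,  1.        ]])}
top {'intrinsics': array([[380.06070028,   0.        , 277.36660876],
       [  0.        , 380.06070028, 213.00309315],
       [  0.        ,   0.        ,   1.        ]]), 'dist': array([-0.07519974,  0.        ,  0.        ,  0.        ,  0.        ]), 'world_to_cam': array([[-0.01955309, -0.99959798,  0.02053197, -0.01600468],
       [ 0.99352366, -0.01712704,  0.11232722, -0.54475412],
       [-0.11193041,  0.02259534,  0.99345913, -1.40345966],
       [ 0.        ,  0.        ,  0.        ,  1.        ]])}
wrist {'intrinsics': array([[341.72701376,   0.        , 282.37475124],
       [  0.        , 341.72701376, 207.79720943],
       [  0.        ,   0.        ,   1.        ]]), 'dist': array([-0.0639123,  0.       ,  0.       ,  0.       ,  0.       ]), 'world_to_cam': array([[ 0.25712389, -0.96637765, -0.00124146, -0.59921421],
       [ 0.93422719,  0.24889783, -0.25547882,  0.02941834],
       [ 0.24719802,  0.0645299 ,  0.96681386, -0.38967688],
       [ 0.        ,  0.        ,  0.        ,  1.        ]])}
```

View pics/side0.png

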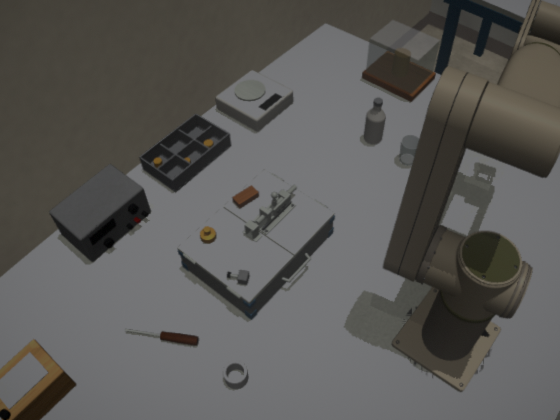

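View pics/top0.png

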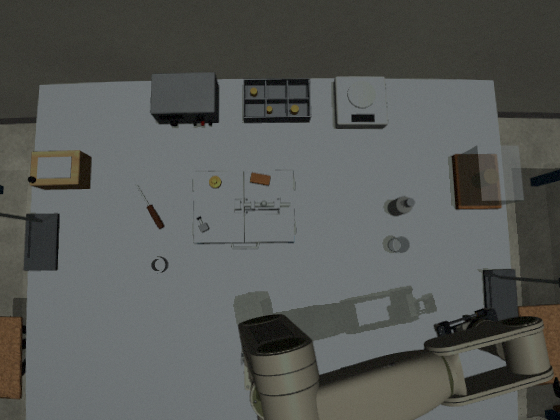

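View pics/wrist0.png

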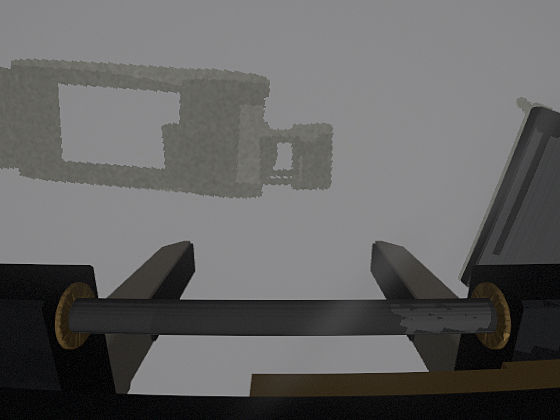

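The side view shows the chest with the bolt around (272,210). In the top view the bolt is around (262,204) and the seam runs along column 244. The wrist view shows only bench. I'll enlarge the crops.

```bash
python3 - <<'E'
import cv2
a=cv2.imread('pics/top0.png')[155:260,180:310]; cv2.imwrite('pics/topc.png',cv2.resize(a,None,fx=6,fy=5.7,interpolation=cv2.INTER_CUBIC)[:600,:800])
a=cv2.imread('pics/side0.png')[165:310,170:345]; cv2.imwrite('pics/sidec.png',cv2.resize(a,None,fx=4,fy=4,interpolation=cv2.INTER_CUBIC))
E
```

```text
(no output)
```

View pics/topc.png

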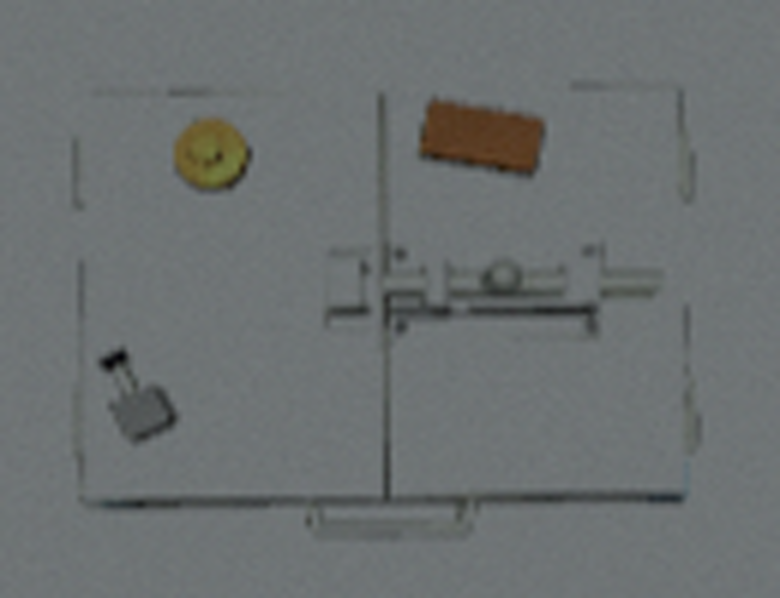

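View pics/sidec.png

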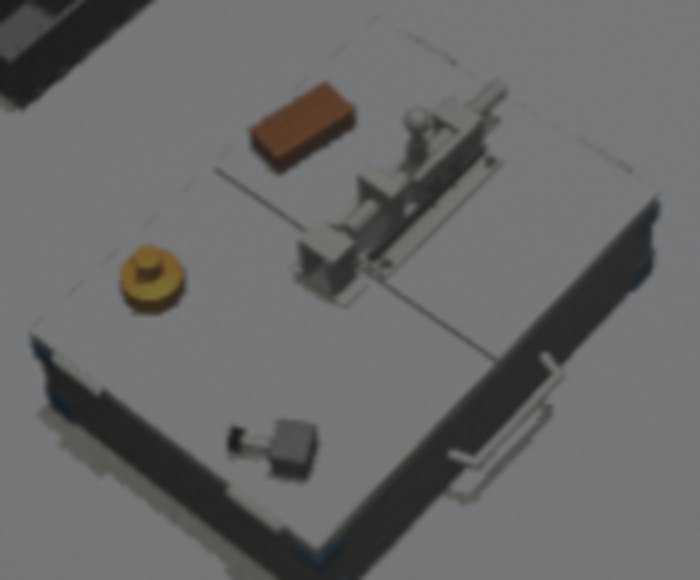

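```bash
cat > h.py <<'E'
import numpy as np, cv2
from bench import r,cams
def ray(name,px,cal=None):
    c=cal or cams.get_calibration(name); W=np.array(c['world_to_cam'])
    u=cv2.undistortPoints(np.array([[px]],float),c['intrinsics'],c['dist'])[0,0]
    d=W[:3,:3].T@np.array([u[0],-u[1],-1.]); o=-W[:3,:3].T@W[:3,3]
    return o,d/np.linalg.norm(d)
def onz(name,px,z,cal=None):
    o,d=ray(name,px,cal); return o+d*(z-o[2])/d[2]
def tri(rs):
    A=sum(np.eye(3)-np.outer(d,d) for o,d in rs); b=sum((np.eye(3)-np.outer(d,d))@o for o,d in rs)
    p=np.linalg.solve(A,b); return p,[np.linalg.norm((np.eye(3)-np.outer(d,d))@(p-o)) for o,d in rs]
def proj(name,P,cal=None):
    c=cal or cams.get_calibration(name); W=np.array(c['world_to_cam']); p=W[:3,:3]@np.array(P)+W[:3,3]; q=np.array([p[0],-p[1],-p[2]])
    return cv2.projectPoints(q[None],np.zeros(3),np.zeros(3),c['intrinsics'],c['dist'])[0].ravel()
def st():
    s=r.sense(); print('t',round(s['clock'],2),'tcp',np.round(s['tcp_pos'],4),'f',np.round(s['ft_force'],2),'m',np.round(s['ft_torque'],2),'gap',round(s['finger_gap'],4)); print(np.round(s['ee_rot'],3).tolist(),np.round(s['q'],1)); return s
E
python3 - <<'E'
from h import *
tp=lambda x,y:(180+(x+.5)/6-.5,155+(y+.5)/5.7-.5)
sp=lambda x,y:(170+(x+.5)/4-.5,165+(y+.5)/4-.5)
print('knob',tri([ray('top',tp(502,275)),ray('side',sp(417,121))]))
for n,p in [('seamfar',(382,95)),('seamnear',(387,497)),('cornNR',(685,495)),('cornNL',(83,500)),('cornFR',(682,88))]:
    print(n,onz('top',tp(*p),.1))
print('seam side',onz('side',sp(216,170),.1),onz('side',sp(497,359),.1))
E
```

```text
knob (array([0.56113287, 0.02358125, 0.18393945]), [np.float64(0.0016023249386695397), np.float64(0.0016023249386698218)])
seamfar [0.69139831 0.09657295 0.1       ]
seamnear [0.43560978 0.09597507 0.1       ]
cornNR [ 0.4335792  -0.08088222  0.1       ]
cornNL [0.43681065 0.27633884 0.1       ]
cornFR [ 0.6931784  -0.08542736  0.1       ]
seam side [0.68798962 0.09457956 0.1       ] [0.43451594 0.09429712 0.1       ]
```

Knob at about (0.561, 0.024, 0.184), against an expected height of 0.182. Chest yaw is about 0. Next I square the tool to the chest and travel toward a point above the knob.

```bash
python3 -m jog '[[0.3,-0.6,-0.4,0,0,0.8,1],[0.3,-0.7,-0.4,0,0,0.7,1],[0.6,-1,-0.4,0,0,0,1],[0.68,-1,-0.2,0,0,0,1],[0.68,-1,0,0,0,0,1],[0.68,-1,0,0,0,0,1]]' ; python3 -c "
from h import *
st()"
```

```text
clock: 0.9
tcp_pos: [0.2456, -0.4145, 0.2778]
ee_rot: [[1.0, -0.015, -0.001], [-0.015, -1.0, 0.006], [-0.001, -0.006, -1.0]]
ft_force: [0.4, -0.3, 0.6]
finger_gap: 0.093
t 0.9 tcp [ 0.2456 -0.4145  0.2778] f [ 0.38 -0.33  0.55] m [ 0.   -0.01 -0.01] gap 0.093
[[1.0, -0.015, -0.001], [-0.015, -1.0, 0.006], [-0.001, -0.006, -1.0]] [-65.5 -11.6  99.7   0.1  92.2  25.4]
```

```bash
python3 -m jog '[[0.68,-1,0,0,0,0,1],[0.68,-1,0,0,0,0,1],[0.68,-1,0,0,0,0,1],[0.68,-1,0,0,0,0,1],[0.68,-1,0,0,0,0,1],[0.68,-1,0,0,0,0,1],[0.68,-1,0,0,0,0,1],[0.68,-1,0,0,0,0,1],[0.68,-1,0,0,0,0,1],[0.68,-1,0,0,0,0,1]]'
```

```text
clock: 2.15
tcp_pos: [0.4588, -0.1061, 0.2775]
ee_rot: [[1.0, -0.016, -0.002], [-0.016, -1.0, 0.007], [-0.003, -0.007, -1.0]]
ft_force: [0.7, 0.4, -0.2]
finger_gap: 0.0932
```

```bash
python3 -m jog '[[0.6,-1,0,0,0,-0.1,1],[0.6,-1,0,0,0,0,1],[0.6,-1,0,0,0,0,1],[0.6,-0.9,0,0,0,0,1],[0,-0.3,0,0,0,0,1],[0,0,0,0,0,0,1]]'; python3 - <<'E'
from h import *
st(); c=cams.get_calibration('wrist'); im=cams.camera('wrist'); cv2.imwrite('pics/w1.png',im)
import pickle; pickle.dump(c,open('w1.pkl','wb'))
print(proj('wrist',[.561,.0236,.183],c))
E
```

```text
clock: 2.9
tcp_pos: [0.5324, 0.0262, 0.2761]
ee_rot: [[1.0, 0.006, -0.006], [0.006, -1.0, 0.007], [-0.006, -0.007, -1.0]]
ft_force: [0.3, -0.0, 0.7]
finger_gap: 0.0927
t 2.9 tcp [0.5324 0.0262 0.2761] f [ 0.34 -0.03  0.69] m [ 0.03 -0.01  0.01] gap 0.0927
[[1.0, 0.006, -0.006], [0.006, -1.0, 0.007], [-0.006, -0.007, -1.0]] [-3.  -3.4 92.4  0.4 91.4 86.7]
[287.3674634  178.83017792]
```

View pics/w1.png

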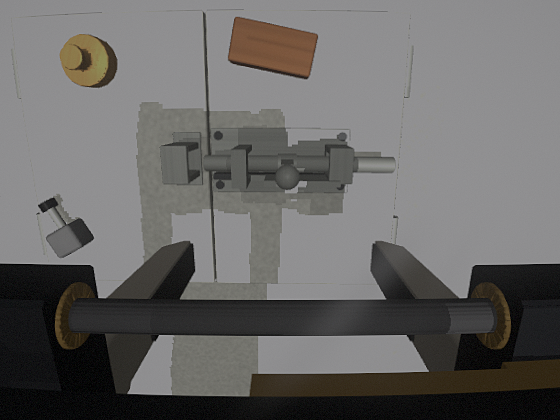

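```bash
python3 - <<'E'
import cv2,numpy as np
a=cv2.imread('pics/w1.png')[115:205,150:405]
a=np.clip((a.astype(float)-20)*1.8,0,255).astype('uint8')
cv2.imwrite('pics/w1c.png',cv2.resize(a,None,fx=3.1,fy=6,interpolation=cv2.INTER_CUBIC) if 0 else cv2.resize(a,None,fx=3.1,fy=3.1,interpolation=cv2.INTER_CUBIC))
b=cv2.imread('pics/w1.png')[125:205,220:350]
b=np.clip((b.astype(float)-20)*1.8,0,255).astype('uint8')
cv2.imwrite('pics/w1d.png',cv2.resize(b,None,fx=6,fy=6,interpolation=cv2.INTER_CUBIC))
E
```

```text
(no output)
```

View pics/w1d.png

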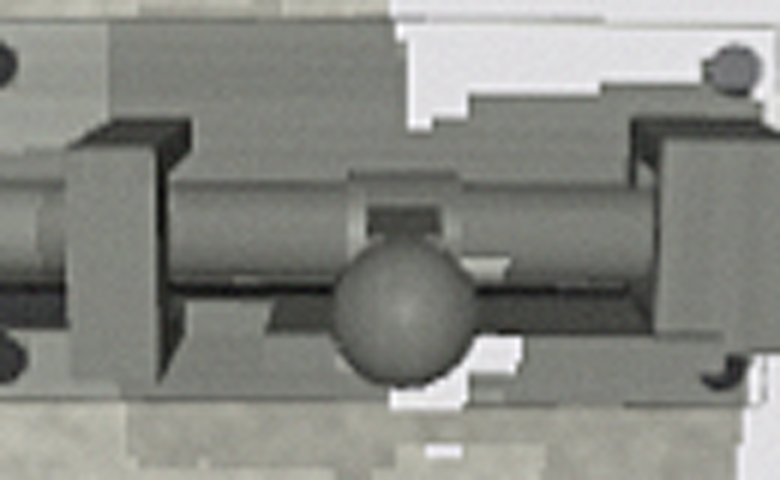

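```bash
python3 - <<'E'
from h import *
import pickle; c=pickle.load(open('w1.pkl','rb'))
f=lambda x,y:(220+(x+.5)/6-.5,125+(y+.5)/6-.5)
o=lambda n,p,z:print(n,np.round(onz('wrist',f(*p),z,c),4))
o('bridge r far',(156,148),.154);o('bridge r near',(158,375),.154);o('bridge l far',(70,148),.154)
o('notch r edge',(268,330),.146); o('notch r edge far',(285,300),.146)
o('knob',(404,312),.182); o('rod centre',(250,235),.137); o('rod edges',(250,185),.13);o('rod',(250,278),.13); o('stem block',(405,222),.14)
o('plate near',(300,400),.104);o('plate far',(300,20),.104); o('guide l',(660,250),.154)
c2=cams.get_calibration('top')
tp=lambda x,y:(180+(x+.5)/6-.5,155+(y+.5)/5.7-.5)
print('tri knob all',tri([ray('wrist',f(404,312),c),ray('top',tp(502,275))]),tri([ray('wrist',f(404,312),c),ray('side',(273.9,195))]))
E
```

```text
bridge r far [0.5789 0.0562 0.154 ]
bridge r near [0.5488 0.0565 0.154 ]
bridge l far [0.5789 0.0674 0.154 ]
notch r edge [0.5535 0.0422 0.146 ]
notch r edge far [0.5577 0.0399 0.146 ]
knob [0.5624 0.0239 0.182 ]
rod centre [0.5653 0.0452 0.137 ]
rod edges [0.5715 0.0456 0.13  ]
rod [0.5581 0.0457 0.13  ]
stem block [0.5676 0.0236 0.14  ]
plate near [0.5345 0.0397 0.104 ]
plate far [0.5936 0.0395 0.104 ]
guide l [ 0.5661 -0.0099  0.154 ]
tri knob all (array([0.56262157, 0.02419862, 0.18315974]), [np.float64(0.0002632523868434935), np.float64(0.000263252386843503)]) (array([0.56144642, 0.0228574 , 0.18157976]), [np.float64(0.0013969181632394745), np.float64(0.001396918163239493)])
```

The knob is at (0.562, 0.024). The bridge face and the notch edge agree on a stop at knob y of about 0.051, which is roughly 27 mm of travel. The axis lies at x of about 0.565, z 0.130. I'll descend around the knob.

```bash
python3 -m jog '[[0.6,0.08,0.3,0,0,0,0],[0.35,0,0.6,0,0,0,0],[0.05,0,0.8,0,0,0,0],[0,0,0.8,0,0,0,0],[0,0,0.4,0,0,0,0],[0,0,0.15,0,0,0,0],[0,0,0,0,0,0,0]]' 6
```

```text
clock: 3.82
tcp_pos: [0.561, 0.0191, 0.1799]
ee_rot: [[1.0, -0.001, -0.007], [-0.001, -1.0, 0.006], [-0.007, -0.006, -1.0]]
ft_force: [-0.1, 0.3, 0.0]
finger_gap: 0.0467
```

```bash
python3 -m jog '[[0.05,-0.15,-0.07,0,0,0,0],[0,0,0,0,0,0,0]]' 6; python3 - <<'E'
from h import *
st(); c=cams.get_calibration('wrist'); im=cams.camera('wrist'); cv2.imwrite('pics/w2.png',im)
E
```

```text
clock: 4.08
tcp_pos: [0.5636, 0.0239, 0.1841]
ee_rot: [[1.0, -0.001, -0.004], [-0.001, -1.0, 0.006], [-0.004, -0.006, -1.0]]
ft_force: [-0.0, 0.1, -0.1]
finger_gap: 0.0464
t 4.08 tcp [0.5636 0.0239 0.1841] f [-0.    0.14 -0.11] m [ 0.01  0.   -0.01] gap 0.0464
[[1.0, -0.001, -0.004], [-0.001, -1.0, 0.006], [-0.004, -0.006, -1.0]] [-3.   3.9 94.7  0.3 81.6 87. ]
```

View pics/w2.png

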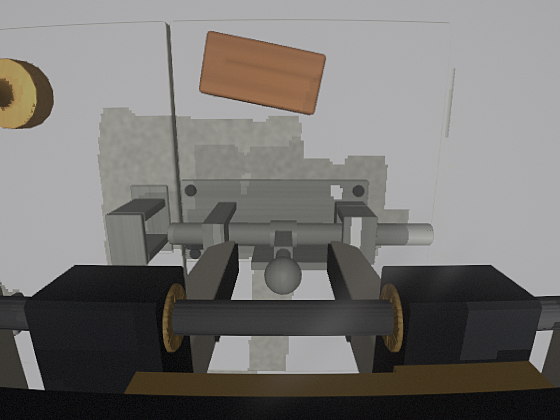

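The knob at (283,275) is centred between the fingers. Closing gently.

```bash
python3 -m jog '[[-0.03,0,0.04,0,0,0,-0.3],[0,0,0,0,0,0,-0.7],[0,0,0,0,0,0,-0.7],[0,0,0,0,0,0,-1],[0,0,0,0,0,0,-1],[0,0,0,0,0,0,-1]]' 6; python3 -c "
from h import *
st()"
```

```text
clock: 4.88
tcp_pos: [0.5629, 0.0238, 0.1834]
ee_rot: [[1.0, -0.001, -0.003], [-0.001, -1.0, 0.006], [-0.003, -0.006, -1.0]]
ft_force: [-0.8, -0.4, 0.2]
finger_gap: 0.0171
t 4.88 tcp [0.5629 0.0238 0.1834] f [-0.77 -0.37  0.25] m [ 0.03  0.01 -0.04] gap 0.0171
[[1.0, -0.001, -0.003], [-0.001, -1.0, 0.006], [-0.003, -0.006, -1.0]] [-3.   3.8 94.9  0.3 81.5 87. ]
```

```bash
python3 -m jog '[[0,-0.12,0,0,0,0,-1],[0,-0.12,0,0,0,0,-1],[0,-0.12,0,0,0,0,-1],[0,-0.12,0,0,0,0,-1]]'; python3 -m jog '[[0,0,0,0,0,0,-1]]'
```

```text
clock: 5.38
tcp_pos: [0.5629, 0.0378, 0.1834]
ee_rot: [[1.0, -0.002, -0.003], [-0.002, -1.0, 0.004], [-0.003, -0.004, -1.0]]
ft_force: [0.1, -3.0, 0.7]
finger_gap: 0.0174
clock: 5.5
tcp_pos: [0.5629, 0.0383, 0.1834]
ee_rot: [[1.0, -0.001, -0.003], [-0.001, -1.0, 0.004], [-0.003, -0.004, -1.0]]
ft_force: [0.4, -0.8, -0.5]
finger_gap: 0.0169
```

```bash
python3 -m jog '[[0,-0.08,0,0,0,0,-1],[0,-0.08,0,0,0,0,-1],[0,-0.08,0,0,0,0,-1]]'; python3 -m jog '[[0,-0.05,0,0,0,0,-1]]'; python3 -m jog '[[0,-0.04,0,0,0,0,-1]]'; python3 -m jog '[[0,-0.04,0,0,0,0,-1]]'
```

```text
clock: 5.88
tcp_pos: [0.563, 0.0456, 0.1834]
ee_rot: [[1.0, -0.001, -0.003], [-0.001, -1.0, 0.004], [-0.003, -0.004, -1.0]]
ft_force: [-0.2, -2.4, 0.6]
finger_gap: 0.0168
clock: 6.0
tcp_pos: [0.5629, 0.0473, 0.1834]
ee_rot: [[1.0, -0.001, -0.003], [-0.001, -1.0, 0.004], [-0.003, -0.004, -1.0]]
ft_force: [-0.2, -3.4, -0.5]
finger_gap: 0.0173
clock: 6.12
tcp_pos: [0.5629, 0.0487, 0.1834]
ee_rot: [[1.0, -0.001, -0.003], [-0.001, -1.0, 0.004], [-0.003, -0.004, -1.0]]
ft_force: [0.2, -2.8, -0.3]
finger_gap: 0.0174
clock: 6.25
tcp_pos: [0.5629, 0.0499, 0.1834]
ee_rot: [[1.0, -0.001, -0.003], [-0.001, -1.0, 0.004], [-0.003, -0.004, -1.0]]
ft_force: [-0.8, -3.4, 0.1]
finger_gap: 0.0174
```

```bash
for i in 1 ; do python3 -m jog '[[0,-0.025,0,0,0,0,-1]]'; done;  python3 -m jog '[[0,-0.025,0,0,0,0,-1]]'
```

```text
clock: 6.38
tcp_pos: [0.5629, 0.0507, 0.1834]
ee_rot: [[1.0, -0.001, -0.003], [-0.001, -1.0, 0.004], [-0.003, -0.004, -1.0]]
ft_force: [0.5, -2.0, 0.2]
finger_gap: 0.0169
clock: 6.5
tcp_pos: [0.563, 0.0515, 0.1834]
ee_rot: [[1.0, -0.001, -0.003], [-0.001, -1.0, 0.004], [-0.003, -0.004, -1.0]]
ft_force: [-0.4, -3.3, -0.1]
finger_gap: 0.0174
```

```bash
python3 -m jog '[[0,-0.025,0,0,0,0,-1]]'; python3 -m jog '[[0,-0.025,0,0,0,0,-1]]'
```

```text
clock: 6.62
tcp_pos: [0.563, 0.0517, 0.1834]
ee_rot: [[1.0, -0.002, -0.003], [-0.002, -1.0, 0.003], [-0.003, -0.003, -1.0]]
ft_force: [1.1, -7.6, 0.4]
finger_gap: 0.0172
clock: 6.75
tcp_pos: [0.563, 0.0516, 0.1834]
ee_rot: [[1.0, -0.002, -0.003], [-0.002, -1.0, 0.002], [-0.003, -0.002, -1.0]]
ft_force: [-0.2, -7.2, -0.1]
finger_gap: 0.0175
```

Felt the stop at TCP y of 0.0517 with about 7 N, matching what the camera predicted. I'll relax slightly, then begin the turn.

```bash
python3 -m jog '[[0,0.03,0,0,0,0,-1],[0,0,0,0,0,0,-1]]'; python3 -m jog '[[-0.15,0,0.015,0,0,0,-1],[-0.15,0,0.025,0,0,0,-1],[-0.15,0,0.035,0,0,0,-1]]'
```

```text
clock: 7.0
tcp_pos: [0.5629, 0.0514, 0.1834]
ee_rot: [[1.0, -0.002, -0.003], [-0.002, -1.0, 0.003], [-0.003, -0.003, -1.0]]
ft_force: [0.4, -1.4, -0.1]
finger_gap: 0.0172
clock: 7.38
tcp_pos: [0.5493, 0.0514, 0.1813]
ee_rot: [[1.0, -0.002, -0.002], [-0.002, -1.0, 0.003], [-0.002, -0.003, -1.0]]
ft_force: [2.3, -1.7, -1.0]
finger_gap: 0.0177
```

```bash
python3 -m jog '[[-0.1,0,0.04,0,0,0,-1]]';python3 -m jog '[[-0.13,0,0.06,0,0,0,-1]]'
```

```text
clock: 7.5
tcp_pos: [0.546, 0.0514, 0.1802]
ee_rot: [[1.0, -0.002, -0.001], [-0.002, -1.0, 0.003], [-0.001, -0.003, -1.0]]
ft_force: [1.5, -1.5, 0.2]
finger_gap: 0.017
clock: 7.62
tcp_pos: [0.542, 0.0514, 0.1786]
ee_rot: [[1.0, -0.002, -0.001], [-0.002, -1.0, 0.003], [-0.001, -0.003, -1.0]]
ft_force: [1.2, -1.1, 0.5]
finger_gap: 0.0174
```

```bash
python3 -m jog '[[-0.155,0,0.1,0,0,0,-1],[-0.155,0,0.12,0,0,0,-1]]';python3 -m jog '[[-0.135,0,0.13,0,0,0,-1],[-0.135,0,0.145,0,0,0,-1]]'
```

```text
clock: 7.88
tcp_pos: [0.5323, 0.0515, 0.1723]
ee_rot: [[1.0, -0.002, -0.0], [-0.002, -1.0, 0.003], [-0.0, -0.003, -1.0]]
ft_force: [-0.6, -2.2, 1.0]
finger_gap: 0.0171
clock: 8.12
tcp_pos: [0.5234, 0.0515, 0.1635]
ee_rot: [[1.0, -0.002, -0.0], [-0.002, -1.0, 0.003], [-0.0, -0.003, -1.0]]
ft_force: [1.7, -0.9, 1.5]
finger_gap: 0.0173
```

```bash
python3 -m jog '[[-0.09,0,0.14,0,0,0,-1],[-0.07,0,0.15,0,0,0,-1],[-0.06,0,0.16,0,0,0,-1]]'; python3 -m jog '[[-0.04,0,0.16,0,0,0,-1],[-0.04,0,0.16,0,0,0,-1]]'
```

```text
clock: 8.5
tcp_pos: [0.5153, 0.0516, 0.1485]
ee_rot: [[1.0, -0.002, -0.002], [-0.002, -1.0, 0.003], [-0.002, -0.003, -1.0]]
ft_force: [-1.6, -2.6, 1.9]
finger_gap: 0.017
clock: 8.75
tcp_pos: [0.5125, 0.0515, 0.1378]
ee_rot: [[1.0, -0.002, -0.003], [-0.002, -1.0, 0.002], [-0.003, -0.002, -1.0]]
ft_force: [-0.5, -1.8, 0.7]
finger_gap: 0.0174
```

Nearly level. I'll take small downward steps, feeling for the end stop.

```bash
python3 -m jog '[[0,0,0.07,0,0,0,-1]]'; python3 -m jog '[[0,0,0.05,0,0,0,-1]]'; python3 -m jog '[[0,0,0.05,0,0,0,-1]]'
```

```text
clock: 8.88
tcp_pos: [0.5122, 0.0515, 0.1351]
ee_rot: [[1.0, -0.002, -0.004], [-0.002, -1.0, 0.002], [-0.004, -0.002, -1.0]]
ft_force: [-2.5, -2.6, 1.7]
finger_gap: 0.0174
clock: 9.0
tcp_pos: [0.512, 0.0515, 0.1333]
ee_rot: [[1.0, -0.002, -0.004], [-0.002, -1.0, 0.002], [-0.004, -0.002, -1.0]]
ft_force: [-1.7, -2.8, 1.3]
finger_gap: 0.0174
clock: 9.12
tcp_pos: [0.5119, 0.0516, 0.1317]
ee_rot: [[1.0, -0.002, -0.005], [-0.002, -1.0, 0.002], [-0.005, -0.002, -1.0]]
ft_force: [-1.9, -1.9, 0.7]
finger_gap: 0.0172
```

```bash
python3 -m jog '[[0.01,0,0.05,0,0,0,-1]]'; python3 -m jog '[[0.01,0,0.05,0,0,0,-1]]'; python3 -c "
from h import *
st(); cv2.imwrite('pics/w3.png',cams.camera('wrist'));cv2.imwrite('pics/s3.png',cv2.resize(cams.camera('side')[165:310,170:345],None,fx=4,fy=4,interpolation=cv2.INTER_CUBIC))"
```

```text
clock: 9.25
tcp_pos: [0.5121, 0.0516, 0.1301]
ee_rot: [[1.0, -0.002, -0.005], [-0.002, -1.0, 0.002], [-0.005, -0.002, -1.0]]
ft_force: [-3.4, -1.4, 5.4]
finger_gap: 0.0171
clock: 9.38
tcp_pos: [0.5125, 0.0515, 0.129]
ee_rot: [[1.0, -0.002, -0.005], [-0.002, -1.0, 0.002], [-0.005, -0.002, -1.0]]
ft_force: [-5.0, -2.8, 7.5]
finger_gap: 0.0176
t 9.38 tcp [0.5125 0.0515 0.129 ] f [-5.02 -2.78  7.53] m [-0.33  0.68  0.  ] gap 0.0176
[[1.0, -0.002, -0.005], [-0.002, -1.0, 0.002], [-0.005, -0.002, -1.0]] [-1.000e-01 -9.000e-01  1.055e+02  1.000e-01  7.560e+01  9.000e+01]
```

View pics/w3.png

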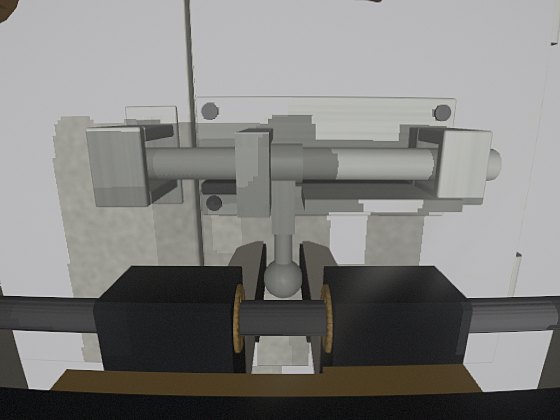

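View pics/s3.png

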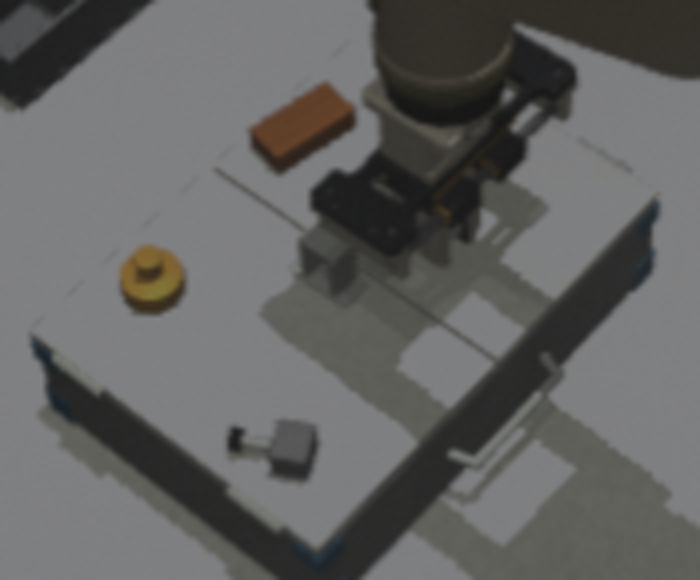

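The wrist view shows the stem lying in the notch next to the bridge, the knob at (283,278) between the pads, and the rod in the keeper. The force rose to about 7.5 N at the end stop. I'll relax, open and lift off.

```bash
python3 -m jog '[[-0.01,0,-0.02,0,0,0,-1],[0,0,0,0,0,0,-0.4],[0,0,0,0,0,0,-0.2],[0,0,0,0,0,0,0],[0,0,0,0,0,0,0]]'; python3 -m jog '[[0,0,-0.3,0,0,0,0],[0,0,-0.7,0,0,0,0],[0,0,-1,0,0,0,0],[0,0,-1,0,0,0,0],[0,0,-0.8,0,0,0,0],[0,0,-0.3,0,0,0,0],[0,0,0,0,0,0,0]]'; python3 -c "
from h import *
import pickle
st(); pickle.dump(cams.get_calibration('wrist'),open('w4.pkl','wb')); cv2.imwrite('pics/w4.png',cams.camera('wrist'));cv2.imwrite('pics/s4.png',cv2.resize(cams.camera('side')[165:310,170:345],None,fx=4,fy=4,interpolation=cv2.INTER_CUBIC))"
```

```text
clock: 10.1
tcp_pos: [0.5128, 0.0524, 0.1293]
ee_rot: [[1.0, -0.001, -0.003], [-0.001, -1.0, 0.004], [-0.003, -0.004, -1.0]]
ft_force: [-0.8, -0.2, -0.5]
finger_gap: 0.046
clock: 10.98
tcp_pos: [0.5132, 0.052, 0.2589]
ee_rot: [[1.0, -0.001, -0.002], [-0.001, -1.0, 0.004], [-0.002, -0.004, -1.0]]
ft_force: [0.5, 0.5, -0.0]
finger_gap: 0.0467
t 10.97 tcp [0.5132 0.052  0.2589] f [ 0.55  0.52 -0.  ] m [ 0.01 -0.01 -0.  ] gap 0.0467
[[1.0, -0.001, -0.002], [-0.001, -1.0, 0.004], [-0.002, -0.004, -1.0]] [-0.1 -6.  96.7  0.2 89.5 90. ]
```

View pics/w4.png

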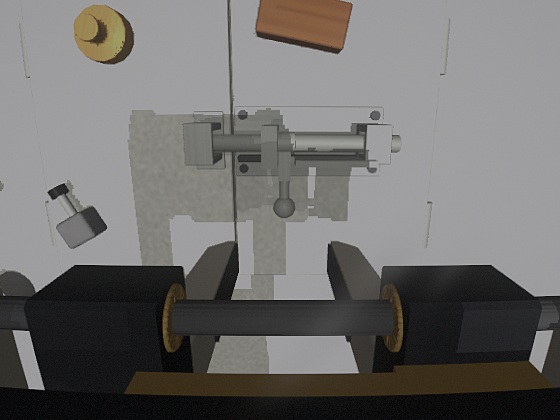

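View pics/s4.png

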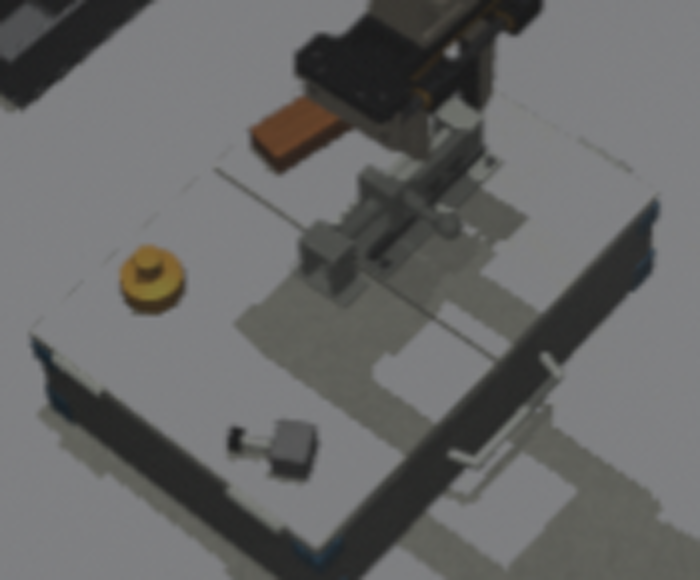

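The wrist view shows the handle turned down with the knob at (284,207) and the rod in the keeper. The side crop shows the knob at (451,222), free of the gripper, with the other objects in place. I'll check the knob position against the geometry for 1.5 rad.

```bash
python3 - <<'E'
from h import *
import pickle; c=pickle.load(open('w4.pkl','rb'))
p,e=tri([ray('wrist',(284,207.5),c),ray('side',(170+451/4,165+222/4))]); print(p,e)
print('expected',.5648-.052*np.sin(1.5),.0515,.13+.052*np.cos(1.5))
print('angle',np.arctan2(.5648-p[0],p[2]-.13), 'wrist only at z.1337',onz('wrist',(284,207.5),.1337,c))
E
```

```text
[0.51161352 0.0493115  0.13641753] [np.float64(0.0025487157434246443), np.float64(0.0025487157434245537)]
expected 0.5129302606965891 0.0515 0.13367833448672056
angle 1.4507158731080465 wrist only at z.1337 [0.51251292 0.05132014 0.1337    ]
```

The triangulation residual is 2.5 mm, so this check is loose. I'll confirm the end stop by pressing lightly on top of the knob with shut fingertips; if the handle is on its stop, contact should come at TCP z of about 0.162.

```bash
python3 -m jog '[[0,0.02,0.5,0,0,0,-1],[0,0,0.7,0,0,0,-1],[0,0,0.7,0,0,0,-1],[0,0,0.5,0,0,0,-1],[0,0,0.2,0,0,0,-1],[0,0,0,0,0,0,-1]]'; python3 -m jog '[[0,0,0.1,0,0,0,-1]]'
```

```text
clock: 11.82
tcp_pos: [0.508, 0.0516, 0.168]
ee_rot: [[1.0, -0.001, -0.015], [-0.001, -1.0, 0.004], [-0.015, -0.004, -1.0]]
ft_force: [0.2, 1.4, 0.5]
finger_gap: 0.0005
clock: 11.95
tcp_pos: [0.5085, 0.0516, 0.1656]
ee_rot: [[1.0, -0.001, -0.014], [-0.001, -1.0, 0.004], [-0.014, -0.004, -1.0]]
ft_force: [0.2, -0.8, 0.2]
finger_gap: 0.0006
```

```bash
python3 -m jog '[[0.13,0,0.02,0,0,0,-1]]'; python3 -m jog '[[0,0,0.04,0,0,0,-1]]'; python3 -m jog '[[0,0,0.04,0,0,0,-1]]'; python3 -m jog '[[0,0,0.04,0,0,0,-1]]'
```

```text
clock: 12.08
tcp_pos: [0.5127, 0.0516, 0.1654]
ee_rot: [[1.0, -0.001, -0.013], [-0.001, -1.0, 0.004], [-0.013, -0.004, -1.0]]
ft_force: [0.0, 0.3, 0.5]
finger_gap: 0.0003
clock: 12.2
tcp_pos: [0.5134, 0.0516, 0.1649]
ee_rot: [[1.0, -0.001, -0.011], [-0.001, -1.0, 0.004], [-0.011, -0.004, -1.0]]
ft_force: [-0.4, 0.7, -0.1]
finger_gap: 0.0003
clock: 12.32
tcp_pos: [0.5137, 0.0516, 0.1639]
ee_rot: [[1.0, -0.001, -0.011], [-0.001, -1.0, 0.004], [-0.011, -0.004, -1.0]]
ft_force: [0.4, -0.6, 0.7]
finger_gap: 0.0003
clock: 12.45
tcp_pos: [0.5138, 0.0516, 0.1628]
ee_rot: [[1.0, -0.001, -0.01], [-0.001, -1.0, 0.004], [-0.01, -0.004, -1.0]]
ft_force: [0.5, -0.4, -0.4]
finger_gap: 0.0004
```

```bash
python3 -m jog '[[0,0,0.03,0,0,0,-1]]'; python3 -m jog '[[0,0,0.03,0,0,0,-1]]';python3 -m jog '[[0,0,0.03,0,0,0,-1]]'
```

```text
clock: 12.58
tcp_pos: [0.5138, 0.0516, 0.1619]
ee_rot: [[1.0, -0.001, -0.01], [-0.001, -1.0, 0.004], [-0.01, -0.004, -1.0]]
ft_force: [1.2, 0.9, 1.2]
finger_gap: 0.0009
clock: 12.7
tcp_pos: [0.5138, 0.0517, 0.1613]
ee_rot: [[1.0, -0.001, -0.01], [-0.001, -1.0, 0.004], [-0.01, -0.004, -1.0]]
ft_force: [-2.7, 0.8, 6.9]
finger_gap: 0.0004
clock: 12.82
tcp_pos: [0.5139, 0.0516, 0.1612]
ee_rot: [[1.0, -0.001, -0.01], [-0.001, -1.0, 0.004], [-0.01, -0.004, -1.0]]
ft_force: [-4.3, -0.7, 8.3]
finger_gap: 0.0006
```

Solid contact at TCP z of 0.1612, where 0.1617 was expected, and the knob does not yield at 8 N. The handle is on its end stop. Retreating.

```bash
python3 -m jog '[[0,0,-0.1,0,0,0,-1],[0,0,-0.5,0,0,0,-1],[0,0,-1,0,0,0,-1],[0,0,-1,0,0,0,-1],[0,0,-0.8,0,0,0,-1],[-0.5,0,-0.4,0,0,0,-1],[-0.5,0,0,0,0,0,-1],[0,0,0,0,0,0,-1]]'; python3 -c "
from h import *
st(); cv2.imwrite('pics/w5.png',cams.camera('wrist'))"
```

```text
clock: 13.82
tcp_pos: [0.4853, 0.0512, 0.2855]
ee_rot: [[1.0, -0.001, -0.005], [-0.001, -1.0, 0.004], [-0.005, -0.004, -1.0]]
ft_force: [0.6, 0.5, 0.4]
finger_gap: 0.0006
t 13.82 tcp [0.4853 0.0512 0.2855] f [0.56 0.5  0.36] m [-0.04 -0.01 -0.02] gap 0.0006
[[1.0, -0.001, -0.005], [-0.001, -1.0, 0.004], [-0.005, -0.004, -1.0]] [ -0.2 -10.7  98.2   0.2  92.8  89.9]
```

View pics/w5.png

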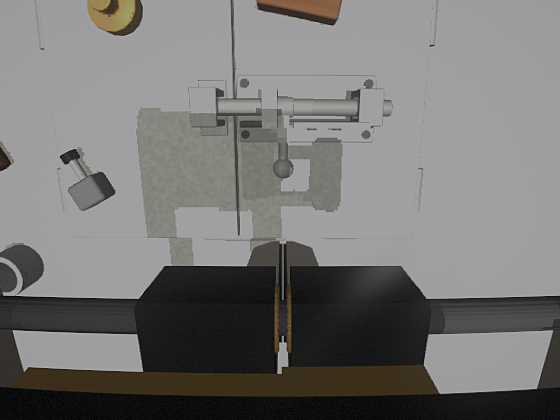

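The handle is down in the notch beside the bridge, with the knob at (283,168). The rod is across the seam and in the keeper, the other objects are undisturbed, and the gripper is clear.

```bash
python3 -c "
from bench import r
print(r.job_done())"
```

```text
the job is handed in; nothing more can be done
None
```

The chest is locked: the bolt is across the seam in the keeper, the handle is down in the notch, and I handed the job in at about 14 s with the gripper clear.

- **Slide:** I gripped the knob with 6 N and slid the bolt about 28 mm. It met its stop at y ≈ 0.0517 with about 7–8 N, where the camera had predicted 0.051. I backed off about 0.3 mm before turning.
- **Turn:** The handle went down through the notch with only about 1–3 N on each axis. It reached its end stop at about 7.5 N vertical (about 9 N in all), well under the 20 N limit.
- **End-stop check:** After letting go, I pressed on top of the knob with shut fingertips. It was solid at TCP z 0.1612 (0.1617 expected for 1.5 rad), with no yielding at 8 N.
- **Final picture:** The rod is in the keeper and the stem is in the notch. The weight, clamp boss and wooden block showed no sign of having moved. I did not re-check the bottle, beaker or screwdriver, but the arm felt no contact on the way.
- **Looser check:** Triangulating the knob from two cameras gave about 1.45 rad with a 2.5 mm residual. That fits 1.5 rad within its error, so I relied on the touch check instead.

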